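Refit the dust cup to the bench dust extractor

ROBOT

A 6-joint arm with a two-finger parallel gripper is mounted at the origin on the work surface. World frame = base frame: x ahead of the robot, y to its left, z up, the work surface at z = 0. Lengths are in m, angles in rad, forces in N, time in s.
With the tool pointing down it reaches from about 0.2 to 0.875 m from the base axis. Payload 3.4 kg.
Tool frame: the origin (TCP) lies between the finger pads; the fingertips stand 25 mm ahead of it and the grasp point (between the pads) lies 6 mm ahead of it (r.nose_length is the z of the fingertips in the tool frame, in m); z points along the fingers, x is the direction in which the jaws open and shut, and the axes are right-handed (so a half turn about z gives the same grasp; the last joint's range is limited). The gripper opens to 94 mm and grips with 3 to 60 N. Pads are 16 mm wide; open, the fingers measure 119 mm over their backs; the gripper's body (75 mm by 177 mm) begins 78 mm behind the grasp point.
Start: joints at [1.097, 0.276, 1.505, -0, 1.361, -0.121], TCP at [0.199, 0.54, 0.23] pointing down, gripper open.
Joint ranges: [-2.89, 2.89], [-0.75, 2.08], [0.22, 2.7], [-1.18, 4.32], [0.11, 2.71], [-2.7, 2.7]. Speed limits (rad/s): [2.57, 2.57, 3.14, 3.14, 3.14, 3.14].

INTERFACE

Orientations are given as a unit quaternion [w, x, y, z].
In Python, from plant import r, gripper_to, inverse_kinematics, vision, models, telemetry gives the robot as it stands. Calls block until the motion is done:
- r.move_to(position, orientation): joint-space move of the TCP to a pose.
- r.move_l(position, rot=None, vel=0.15, guard=None): straight line of the TCP; rot=None keeps the orientation; vel is the mean speed in m/s. With guard (N) it stops when the force on the tool has changed by that much, and returns True; else False.
- r.movej(angles): joint-space move.
- gripper_to(opening, f_grip=None): finger opening in m; f_grip is the grip in N (None keeps the last); returns when the fingers have stopped.
- r.hold(seconds).
- inverse_kinematics(position, orientation): joint angles nearest the present ones, or None.
- vision.snapshot(name): name is "scene" or "top" or "wrist"; returns the picture (480x640x3 uint8, red, green, blue); there is no depth.
- vision.get_calibration(name): a dict with "fx", "fy", "cx", "cy" (pixels), "position" and "orientation" of the camera in the world. Camera axes: x right, y down, z forward; pixel columns grow to the right and rows downward; lengths in m; the calibration is good to about 2 mm. A picture is of the moment at which its call begins: read the wrist's pose just before it. get_calibration takes no time and is no camera call; for the wrist camera it gives the pose at the moment of the call.
A pose or a line that the arm cannot do raises r.PlanningError and nothing moves.
- r.sign_off(): hands the job in, once; it reports no verdict.
Trained networks look in the newest picture that a camera, given by its name, has taken for a name from the list of things; names that differ only in an ending like _2 or _b are one class to them, and where a whole thing is asked for, a point or a joint stands for the part that bears it (a point fixed in the world has none). Each returns a list of dicts, best first, with "score" (0 to 1); they miss things now and then, are a little off and sometimes report something else, mostly with a low value. They report only what shows in the picture. A call takes as long as a camera call. They do not tell look-alikes from the thing itself.
- models.boxes_of(thing, camera): "at" ([x, y, z] in m, in world coordinates, good to about 4 mm: the middle of the surface that is visible of it).
- models.regions_of(thing, camera): "pixels" (480x640 bool, what is visible of it).
- models.mark_of(thing, camera): "at" ([x, y, z] in m, in world coordinates, good to about 4 mm: a listed point, or the origin of a listed thing).
Readings, each from a call of its own:
- telemetry.current_t(): time.
- telemetry.current_joints(): joint angles.
- telemetry.current_dq(): joint speeds.
- telemetry.current_joint_efforts(): joint torques, N m.
- telemetry.current_ee_pos(): TCP position.
- telemetry.current_tool_rot(): TCP orientation.
- telemetry.current_wrist_force(): force on the tool from outside, world axes, zero at the start.
- telemetry.current_torque(): the same for the moment, N m.
- telemetry.current_opening(): finger opening in m.
Only numpy, scipy, OpenCV 4.12 (cv2) and the standard library are available. Lean on these libraries where they do the work, as an engineer would, in place of code of your own. Each camera call takes 0.05 s, during which the arm holds its last target.

TASK

The emptied dust cup of the bench extractor stands on the drape: pick it up by its handle, feel its lugs up through the slots of the collar under the cyclone head, push it up against the sprung seal and twist it anticlockwise (seen from above) until the lugs meet their stops and lock down in their notches. Then let go, so that it hangs there level by itself. Do not force it against the collar, and leave the other things on the bench where they are.

Things in the scene. Friction and masses are not known exactly. Their poses are not given: they have to be found in the camera images.
- cup: Loose grey dust cup standing upright, open at the top, 85 mm high, 80 mm across (the last 11 mm tapers to 77 at the rim), 0.13 to 0.26 kg. Origin: centre of its underside; z up its axis. A straight black handle, 18 mm wide and 28 mm high, runs level along its -x from 60 to 165 mm off the axis, centred 39 mm above the underside. Carried by this handle.
- handle (a point): On the centre line of the cup's handle, 120 mm from the cup's axis and 39 mm above its underside; axes as the cup's. Grip here from above, across the handle; pushes on the cup tend to pitch it in the fingers, so grip firmly. Turned against the stops, 5 N sideways here already loads the lugs with some 25 N; 3 to 5 N is enough to feel them.
- lug (a point): Outer lower edge of the cup's lug above the handle: 47.5 mm from the axis along -x, 66 mm above the underside, 19 mm below the rim. The cup has three equal lugs 120 deg apart, 19 mm wide, 8 mm thick, standing out 8 mm.
- extractor: Fixed dust extractor: grey cabinet 200 x 250 x 240 mm, its front 105 mm behind (+x of) the head's axis, holding out a cyclone head 120 mm across, top 272 mm up, pipe over it to 315. Origin on the bench below the head's axis; -x is its front, to the robot. A 36 mm duct leaves the head along +y, 40 mm behind the axis, 228 mm up, to a black hood 150 to 280 mm off along +y, reaching 45 mm forward.
- mount (a point): Centre of the lower face of the black collar under the head, 155 mm above the bench, on the head's vertical axis; axes as the extractor's. The collar is 114 mm across, open below, 103 mm across inside, with three ledges in to 85 mm, 120 deg apart, between entry slots 38 deg wide. If the lugs miss the slots they strike the ledges' undersides with the cup's underside 74 mm below this point.
- slot (a point): Nominal centre of the slot for the lug above the handle (cup's yaw 0.59 rad less than the extractor's), 42.5 mm off the axis. The real collar is clamped on turned by an unknown angle, up to 0.26 rad either way, and stays so; this point does not show it. A cup within 0.1 rad of the real slot goes up. A thin rib on the collar's outside stands over each real slot.
- seal_face (a point): Centre of the underside of the round flat rubber seal inside the collar, as it rests, 22 mm above the collar's lower face. The cup's rim meets it through the slots (cup's underside 63 mm below the collar's face); it pushes down with 3.5 N there and 8 N after 10 mm, its hard end. Lugs raised 5 to 9 mm past first touch turn freely over the ledges; lower, they meet the ledges' ramps.
- home (a point): Where the centre of the cup's underside hangs once locked, 61 mm below the collar's lower face. Turned anticlockwise from above (yaw growing), the lugs pass over humps 3 mm high (0.85 rad is surely past them), then meet hard stops 0.93 rad past the real slots' centres; within 0.06 rad of the stops they can be let down behind the humps into notches, where the seal holds them.
- vertebra_a: loose bone-coloured vertebra model, about 75 x 80 x 25 mm, origin at its underside; a bystander
- vertebra_b: loose bone-coloured vertebra model, about 90 x 90 x 28 mm, origin at its underside; a bystander
- drill: loose cordless drill lying on its side, about 160 x 190 x 55 mm, dark green and black; a bystander
- multitool: loose red and black oscillating tool lying along its x, about 290 x 55 x 55 mm; a bystander
- dust_brush: loose brush lying along its x, origin at its underside; a bystander
- screwdriver: loose screwdriver lying along its x, origin at its underside; a bystander
- foam_block: loose bone-coloured foam block 85 x 45 x 30 mm; a bystander
- screw_jar: loose jar of 54 mm diameter and 70 mm height; a bystander
There are look-alikes about, which are no part of the job. Several things have the shape of the cup; the one meant has the colours described above.

How it is judged:
By the outcome, as a careful person would: the job done as asked, in the order asked, and still so for the second after the job is handed in, with the robot touching nothing.
It also fails if it takes over 64 s, if anything falls off the work surface, if the arm or the gripper's body presses on something with over 40 N, if the wrist force passes 120 N, or if a joint passes its speed limit or range.

## Working session

There is one attempt and no reset: what is moved stays moved. The work goes in short steps, each a Python script; the robot and the scene stay as the last script left them, time stands still between calls to the robot, and variables do not carry over. Pictures are saved under pics/ and viewed, and the job is handed in when it is done.

```bash
ls; mkdir -p pics; python3 - <<'E'
from plant import r, gripper_to, inverse_kinematics, vision, models, telemetry as t
import cv2,numpy as np
for n in ["scene","top","wrist"]:
    im=vision.snapshot(n); cv2.imwrite(f"pics/a_{n}.png",im[:,:,::-1])
    c=vision.get_calibration(n); print(n,c)
    for th in ["cup","extractor"]:
        print(th,[(np.round(d["at"],3),round(d["score"],2)) for d in models.mark_of(th,n)])
    for th in ["handle","mount","slot","lug"]:
        print(th,[(np.round(d["at"],3),round(d["score"],2)) for d in models.mark_of(th,n)])
print(t.current_t(),t.current_tool_rot())
E
```

```text
pics
scene {'fx': 580.8694028425427, 'fy': 580.8694028425427, 'cx': 325.1272355844711, 'cy': 250.33725969528217, 'position': array([1.26640152, 0.71407843, 0.96343955]), 'orientation': array([-0.15319788,  0.32289944,  0.84195939, -0.40419146])}
cup [(array([ 0.342, -0.243,  0.001]), 0.81)]
extractor []
handle [(array([ 0.244, -0.313,  0.035]), 0.95)]
mount []
slot []
lug [(array([ 0.298, -0.275,  0.067]), 0.64), (array([ 0.564, -0.149,  0.067]), 0.62)]
top {'fx': 483.47709163338635, 'fy': 483.47709163338635, 'cx': 319.27998655718034, 'cy': 242.93648179113308, 'position': array([ 0.47603091, -0.05581775,  1.38174167]), 'orientation': array([ 0.02602927, -0.70318936,  0.71008098, -0.02514344])}
cup [(array([ 0.339, -0.244, -0.006]), 0.95), (array([ 0.611, -0.145,  0.002]), 0.76)]
extractor []
handle [(array([ 0.244, -0.315,  0.042]), 0.76), (array([ 0.488, -0.165,  0.037]), 0.68), (array([ 0.513, -0.397, -0.004]), 0.48)]
mount []
slot [(array([0.625, 0.097, 0.153]), 0.83), (array([ 0.487, -0.165,  0.039]), 0.53)]
lug [(array([ 0.563, -0.151,  0.069]), 0.59)]
wrist {'fx': 366.3238817977291, 'fy': 366.3238817977291, 'cx': 318.9363966456578, 'cy': 242.6865123518432, 'position': array([0.12104657, 0.56735218, 0.38533512]), 'orientation': array([0.1177261 , 0.81189121, 0.5660117 , 0.08126489])}
cup []
extractor []
handle []
mount [(array([0.448, 0.367, 0.001]), 0.35)]
slot []
lug []
1.05 [-1.93821552e-05  8.20223985e-01  5.72042491e-01  5.22363513e-05]
```

View pics/a_scene.png

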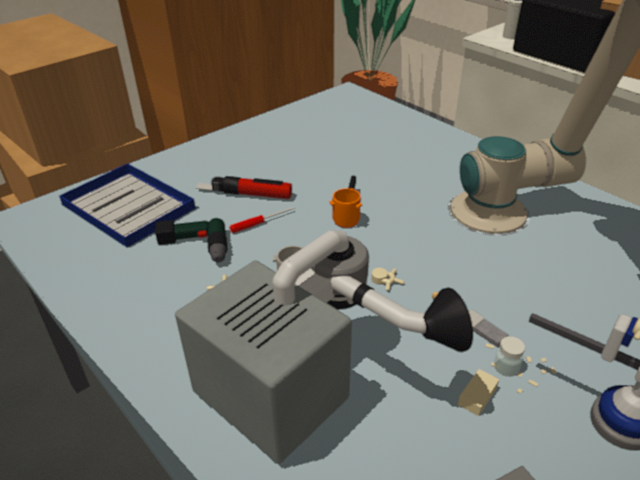

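View pics/a_top.png

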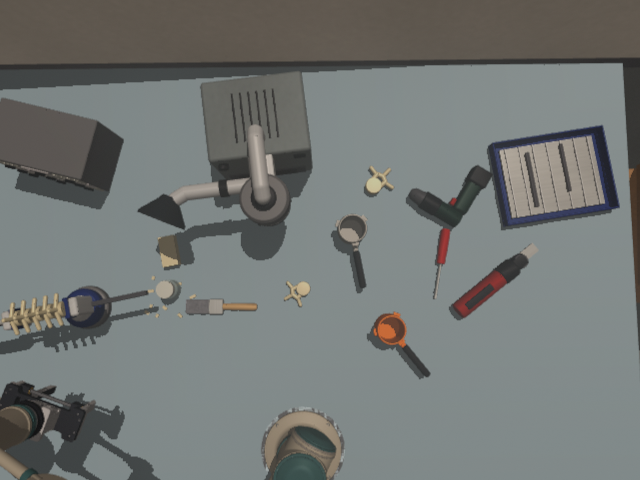

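View pics/a_wrist.png

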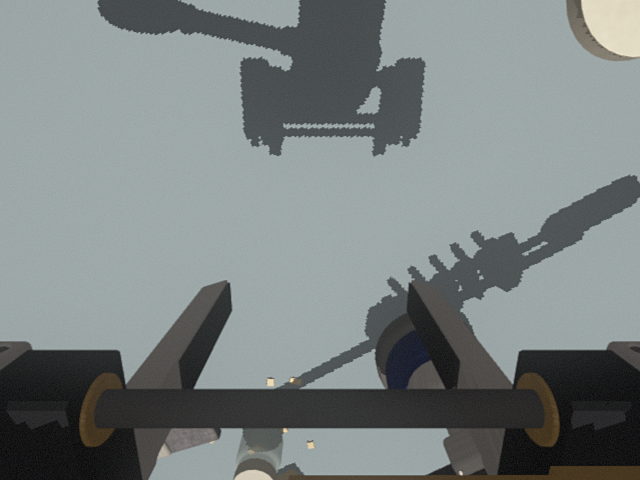

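The top picture shows the grey cup at about (352,230) with its black handle to (360,285). The orange one at (391,330) is a look-alike. The head is at (265,199) and the cabinet at (257,127). Next I'll measure the extractor.

```bash
cat > h.py <<'E'
from plant import r, gripper_to, inverse_kinematics, vision, models, telemetry as t
import cv2,numpy as np
from scipy.spatial.transform import Rotation as R
def rot(q): return R.from_quat(np.r_[q[1:],q[0]])
def quat(Ro): q=Ro.as_quat(); return np.r_[q[3],q[:3]]
def pix2z(c,u,v,z):
    d=rot(c["orientation"]).apply([(u-c["cx"])/c["fx"],(v-c["cy"])/c["fy"],1.]); p=np.array(c["position"]); return p+d*(z-p[2])/d[2]
def proj(c,P):
    q=rot(c["orientation"]).inv().apply(np.atleast_2d(P)-c["position"]); return np.c_[c["fx"]*q[:,0]/q[:,2]+c["cx"],c["fy"]*q[:,1]/q[:,2]+c["cy"]]
E
python3 - <<'E'
from h import *
c=vision.get_calibration("top")
im=cv2.imread("pics/a_top.png")
cv2.imwrite("pics/crop1.png",cv2.resize(im[60:250,130:330],None,fx=4,fy=4,interpolation=cv2.INTER_CUBIC)[:600,:800])
vision.snapshot("top")
for th in ["extractor"]:
    d=models.regions_of(th,"top"); print(len(d),[x["score"] for x in d],[x["pixels"].sum() for x in d])
    print([(x["at"],x["score"]) for x in models.boxes_of(th,"top")])
for th in ["mount","slot","seal_face","home"]:
    print(th,[(np.round(x["at"],3),round(x["score"],2)) for x in models.mark_of(th,"top")])
E
```

```text
1 [0.81] [np.int64(14071)]
[([0.7948, 0.0954, 0.2389], 0.59)]
mount []
slot [(array([0.627, 0.099, 0.154]), 0.89)]
seal_face [(array([0.445, 0.007, 0.001]), 0.73)]
home []
```

View pics/crop1.png

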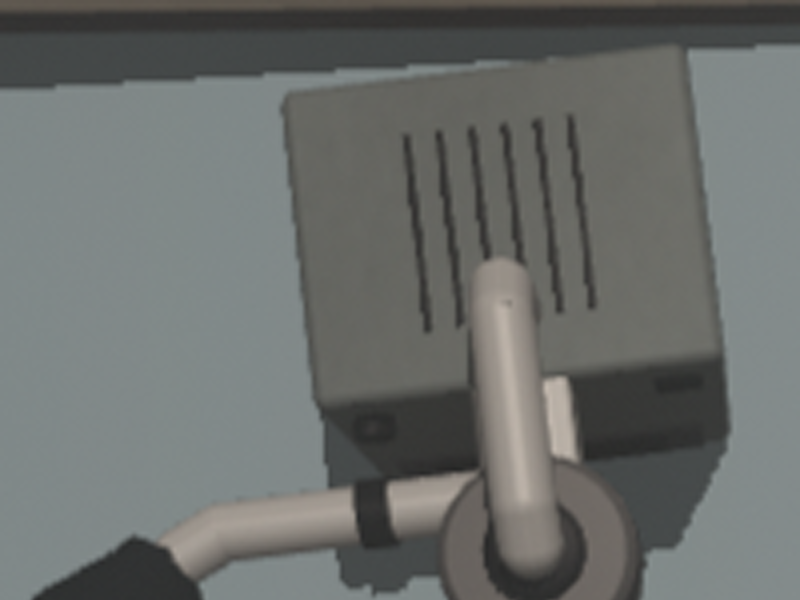

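```bash
python3 - <<'E'
from h import *
c=vision.get_calibration("top")
P=[pix2z(c,130+x/4,60+y/4,0.24)[:2] for x,y in [(284,93),(685,45),(722,355),(318,405)]]
P=np.array(P);print(P)
for a,b in [(0,1),(3,2),(3,0),(2,1)]: print(P[b]-P[a],np.linalg.norm(P[b]-P[a]),np.arctan2(*(P[b]-P[a])[::-1]))
ctr=P.mean(0)
for yaw in [np.arctan2(*((P[0]+P[1]-P[2]-P[3]))[::-1])]:
    print(yaw,"axis from cabinet",ctr-0.205*np.array([np.cos(yaw),np.sin(yaw)]))
im=vision.snapshot("top"); g=cv2.resize(im[165:235,230:300],None,fx=8,fy=8,interpolation=cv2.INTER_CUBIC)
cv2.imwrite("pics/crop2.png",g[:,:,::-1])
E
```

```text
[[ 0.95016787  0.22847273]
 [ 0.97760691 -0.01502533]
 [ 0.78582587 -0.035901  ]
 [ 0.75779633  0.20654508]]
[ 0.02743903 -0.24349805] 0.24503918716787243 -1.4585828354494672
[ 0.02802954 -0.24244608] 0.24406097283255035 -1.4556958824717097
[0.19237155 0.02192765] 0.19361723441899661 0.11349606144573289
[0.19178104 0.02087567] 0.19291386821008996 0.10842472517141764
0.11096500744465641 axis from cabinet [0.66411005 0.0733217 ]
```

View pics/crop2.png

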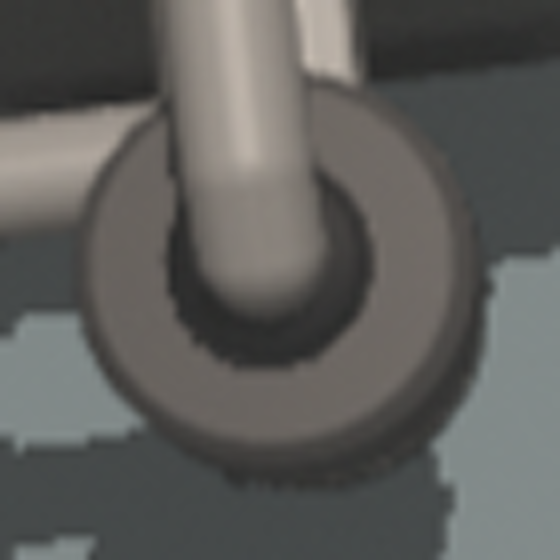

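```bash
cat >> h.py <<'E'
def Ttool():
    return rot(t.current_tool_rot()), np.array(t.current_ee_pos())
def cam_in_tool():
    Rt,pt=Ttool(); c=vision.get_calibration("wrist"); return Rt.inv()*rot(c["orientation"]), Rt.inv().apply(c["position"]-pt)
E
python3 - <<'E'
from h import *
c=vision.get_calibration("top")
print(pix2z(c,263.5,197.9,.272))
Rc,pc=cam_in_tool(); print(Rc.as_matrix().round(3),pc.round(4),t.current_t())
tgt=np.array([0.64,0.07,0.155])
for az in np.radians([-60,-40,-20,0,20]):      # direction of camera from target, angle about -x
  for el in np.radians([10,20,30,40]):
    for roll in [0,np.pi]:
      back=np.array([-np.cos(az)*np.cos(el),-np.sin(az)*np.cos(el),np.sin(el)])
      z=-back; x=np.cross(z,[0,0,1]);x/=np.linalg.norm(x); y=np.cross(z,x)
      M=R.from_matrix(np.c_[x,y,z])*R.from_euler('z',roll)
      cp=tgt+0.33*back - 0.06*0  # target in centre
      cp=cp - M.apply([0,-0.08,0]) # target in upper part
      Rt=M*Rc.inv(); pt=cp-Rt.apply(pc)
      try: q=inverse_kinematics(pt,quat(Rt))
      except Exception as e: q=None
      if q is not None: print(np.degrees(az),np.degrees(el),roll,pt.round(3),np.round(q,2))
E
```

```text
[0.66241279 0.07342933 0.272     ]
[[ 1.    -0.    -0.002]
 [ 0.001  0.959  0.283]
 [ 0.001 -0.283  0.959]] [-0.0008 -0.0824 -0.1548] 1.45
-59.99999999999999 10.0 3.141592653589793 [0.573 0.188 0.296] [ 0.74  0.45  1.6  -1.06  1.54  0.52]
-59.99999999999999 20.0 3.141592653589793 [0.586 0.165 0.317] [ 0.65  0.36  1.53 -0.93  1.47  0.33]
-59.99999999999999 29.999999999999996 0 [0.542 0.238 0.134] [ 0.88  0.77  1.7  -1.15  1.6  -2.19]
-59.99999999999999 29.999999999999996 3.141592653589793 [0.601 0.139 0.334] [ 0.53  0.3   1.46 -0.77  1.43  0.13]
-59.99999999999999 40.0 0 [0.541 0.239 0.168] [ 0.85  0.64  1.68 -1.05  1.52 -2.35]
-59.99999999999999 40.0 3.141592653589793 [0.617 0.111 0.345] [ 0.39  0.27  1.38 -0.59  1.43 -0.07]
-40.0 20.0 3.141592653589793 [0.557 0.141 0.317] [ 0.63  0.16  1.82 -1.03  1.14  0.21]
-40.0 29.999999999999996 3.141592653589793 [0.58  0.122 0.334] [ 0.49  0.13  1.69 -0.79  1.12 -0.11]
-40.0 40.0 3.141592653589793 [0.605 0.101 0.345] [ 0.34  0.14  1.55 -0.54  1.18 -0.4 ]
-20.0 20.0 3.141592653589793 [0.538 0.108 0.317] [ 0.46 -0.05  2.05 -1.09  0.72 -0.05]
-20.0 29.999999999999996 3.141592653589793 [0.566 0.098 0.334] [ 0.32 -0.03  1.87 -0.65  0.78 -0.55]
-20.0 40.0 3.141592653589793 [0.596 0.087 0.345] [ 0.21  0.03  1.67 -0.36  0.95 -0.88]
0.0 10.0 3.141592653589793 [0.504 0.071 0.296] [ 0.01 -0.21  2.4   3.17  0.16  1.55]
0.0 20.0 3.141592653589793 [0.531 0.071 0.317] [ 0.   -0.2   2.17 -0.01  0.24 -1.56]
0.0 29.999999999999996 3.141592653589793 [0.561 0.071 0.334] [ 0.   -0.13  1.95 -0.    0.56 -1.57]
0.0 40.0 3.141592653589793 [0.593 0.071 0.345] [ 0.   -0.03  1.73 -0.    0.85 -1.57]
20.0 10.0 3.141592653589793 [0.512 0.025 0.296] [-0.72 -0.14  2.36  1.45  0.91  2.66]
20.0 29.999999999999996 3.141592653589793 [0.565 0.044 0.334] [-0.34 -0.11  1.93  0.66  0.8  -2.6 ]
20.0 40.0 3.141592653589793 [0.595 0.055 0.345] [-0.21 -0.01  1.72  0.37  0.96 -2.27]
```

```bash
cat >> h.py <<'E'
def viewpose(tgt,az,el,dist,roll,dy,dx=0.):
    Rc,pc=cam_in_tool()
    back=np.array([-np.cos(az)*np.cos(el),-np.sin(az)*np.cos(el),np.sin(el)])
    z=-back; x=np.cross(z,[0,0,1]);x/=np.linalg.norm(x); y=np.cross(z,x)
    M=R.from_matrix(np.c_[x,y,z])*R.from_euler('z',roll)
    cp=np.array(tgt)+dist*back-M.apply([dx,dy,0])
    Rt=M*Rc.inv(); return cp-Rt.apply(pc), quat(Rt)
def snap(n,f=None):
    c=vision.get_calibration(n); im=vision.snapshot(n)
    if f: cv2.imwrite(f,im[:,:,::-1])
    return c,im
E
python3 - <<'E'
from h import *
for az in (-25,-20,-15):
  for el in (15,20,25,30):
   for d in (.36,.4):
    for dy in (-.04,-.07):
      p,q=viewpose([.63,.09,.16],np.radians(az),np.radians(el),d,np.pi,dy)
      k=inverse_kinematics(p,q)
      if k is not None: print(az,el,d,dy,p.round(3),rot(q).apply([0,0,1]).round(2),np.round(k,2))
E
```

```text
-25 15 0.4 -0.07 [0.455 0.173 0.321] [ 0.77 -0.36 -0.52] [ 0.85  0.    2.07 -1.17  1.09  0.32]
-25 20 0.36 -0.04 [0.494 0.155 0.295] [ 0.73 -0.34 -0.59] [ 0.69  0.02  2.05 -1.11  0.94  0.2 ]
-25 20 0.36 -0.07 [0.503 0.15  0.323] [ 0.73 -0.34 -0.59] [ 0.67 -0.01  2.   -1.07  0.96  0.1 ]
-25 20 0.4 -0.04 [0.459 0.171 0.309] [ 0.73 -0.34 -0.59] [ 0.79 -0.01  2.04 -1.07  1.04  0.21]
-25 20 0.4 -0.07 [0.469 0.166 0.337] [ 0.73 -0.34 -0.59] [ 0.76 -0.04  1.99 -1.04  1.06  0.11]
-25 25 0.36 -0.04 [0.505 0.15  0.308] [ 0.68 -0.32 -0.66] [ 0.61 -0.01  1.97 -0.95  0.93 -0.02]
-25 25 0.36 -0.07 [0.516 0.144 0.335] [ 0.68 -0.32 -0.66] [ 0.58 -0.02  1.91 -0.9   0.95 -0.12]
-25 25 0.4 -0.04 [0.472 0.165 0.325] [ 0.68 -0.32 -0.66] [ 0.7  -0.04  1.95 -0.92  1.02 -0.01]
-25 25 0.4 -0.07 [0.483 0.16  0.352] [ 0.68 -0.32 -0.66] [ 0.67 -0.05  1.9  -0.89  1.04 -0.1 ]
-25 30 0.36 -0.04 [0.517 0.144 0.319] [ 0.63 -0.29 -0.72] [ 0.53 -0.01  1.89 -0.78  0.94 -0.24]
-25 30 0.36 -0.07 [0.53  0.138 0.345] [ 0.63 -0.29 -0.72] [ 0.5  -0.02  1.83 -0.74  0.97 -0.32]
-25 30 0.4 -0.04 [0.485 0.159 0.339] [ 0.63 -0.29
[... 1732 characters left out ...]
8 -0.11  2.07 -0.89  0.7  -0.28]
-15 25 0.36 -0.07 [0.508 0.124 0.335] [ 0.72 -0.19 -0.66] [ 0.45 -0.13  2.   -0.82  0.73 -0.39]
-15 25 0.4 -0.04 [0.461 0.136 0.325] [ 0.72 -0.19 -0.66] [ 0.56 -0.16  2.06 -0.87  0.8  -0.26]
-15 25 0.4 -0.07 [0.473 0.133 0.352] [ 0.72 -0.19 -0.66] [ 0.53 -0.18  2.   -0.81  0.83 -0.37]
-15 30 0.36 -0.04 [0.509 0.123 0.319] [ 0.67 -0.18 -0.72] [ 0.4  -0.11  1.97 -0.67  0.75 -0.54]
-15 30 0.36 -0.07 [0.524 0.12  0.345] [ 0.67 -0.18 -0.72] [ 0.37 -0.11  1.91 -0.61  0.79 -0.62]
-15 30 0.4 -0.04 [0.476 0.132 0.339] [ 0.67 -0.18 -0.72] [ 0.47 -0.16  1.96 -0.66  0.85 -0.51]
-15 30 0.4 -0.07 [0.49  0.129 0.365] [ 0.67 -0.18 -0.72] [ 0.44 -0.16  1.89 -0.61  0.88 -0.6 ]
```

```bash
python3 - <<'E'
from h import *
p,q=viewpose([.63,.09,.16],np.radians(-25),np.radians(20),.36,np.pi,-.07)
r.move_to(p,q)
c,im=snap("wrist","pics/w1.png"); print(t.current_t())
for th in ["mount","slot","extractor","seal_face"]:
    print(th,[(np.round(x["at"],3),round(x["score"],2)) for x in models.mark_of(th,"wrist")])
cv2.imwrite("pics/w1z.png",cv2.resize(im[60:300,120:520,::-1],None,fx=2,fy=2,interpolation=cv2.INTER_CUBIC)[::-1,::-1])
np.save("w1c.npy",c,allow_pickle=True)
E
```

```text
3.3417
mount []
slot [(array([0.622, 0.099, 0.156]), 0.8)]
extractor []
seal_face []
```

View pics/w1.png

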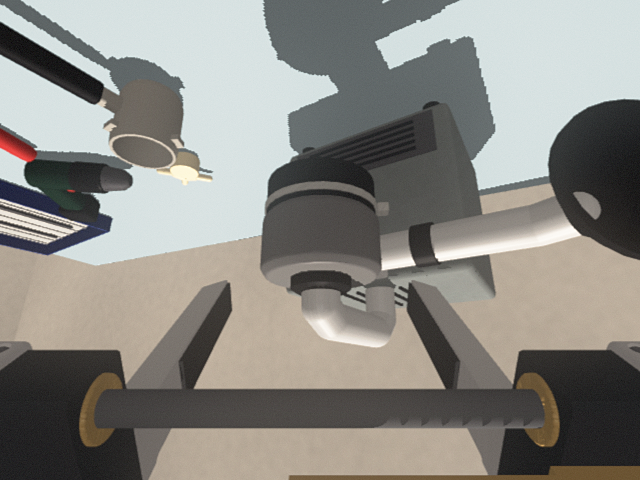

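View pics/w1z.png

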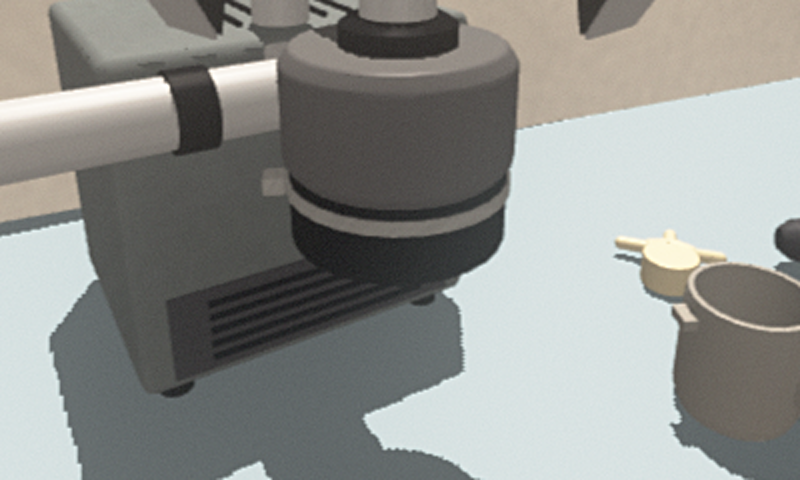

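```bash
python3 - <<'E'
import cv2,numpy as np
im=cv2.imread("pics/w1.png")[140:230,250:390][::-1,::-1].astype(float)
im=np.clip(im*4,0,255)**0.8*(255/255**.8)
cv2.imwrite("pics/w1e.png",cv2.resize(im.astype(np.uint8),None,fx=5.6,fy=5.6,interpolation=cv2.INTER_CUBIC))
E
```

```text
(no output)
```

View pics/w1e.png

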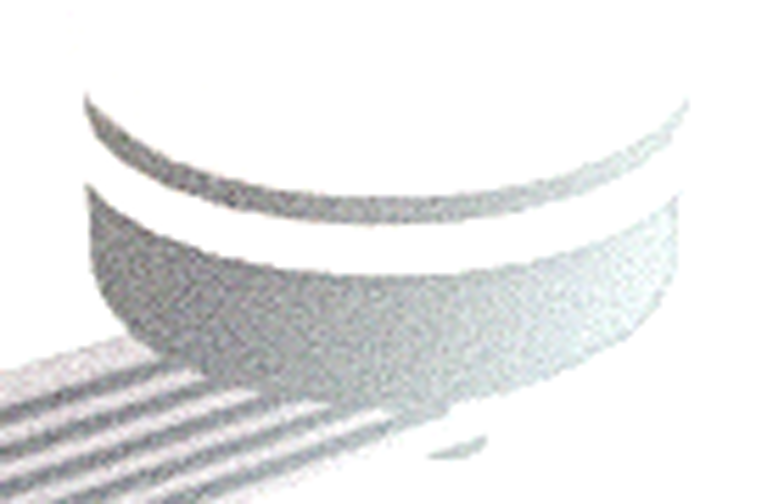

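```bash
cat > unw.py <<'E'
from h import *
def unwrap(imf,c,ax,Rr=0.057,zs=np.linspace(.15,.18,61),ang=np.radians(np.arange(-110,60,0.5))):
    # ang: az convention: direction (-cos,-sin)
    A,Z=np.meshgrid(ang,zs[::-1])
    P=np.c_[(ax[0]-Rr*np.cos(A)).ravel(),(ax[1]-Rr*np.sin(A)).ravel(),Z.ravel()]
    uv=proj(c,P).reshape(A.shape+(2,)).astype(np.float32)
    return cv2.remap(imf.astype(np.float32),uv[...,0],uv[...,1],cv2.INTER_LINEAR)
E
python3 - <<'E'
from unw import *
c=np.load("w1c.npy",allow_pickle=True).item()
ims=[vision.snapshot("wrist").astype(float) for _ in range(6)]
im=np.mean(ims,0); np.save("w1avg.npy",im)
for k in range(0,1):
    u=unwrap(im,c,(.664,.0745),zs=np.linspace(.14,.2,121))
    v=np.clip(u*3.5,0,255).astype(np.uint8)
    cv2.imwrite("pics/u1.png",cv2.resize(v[:,:,::-1],(780,480),interpolation=cv2.INTER_CUBIC))
E
```

```text
(no output)
```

View pics/u1.png

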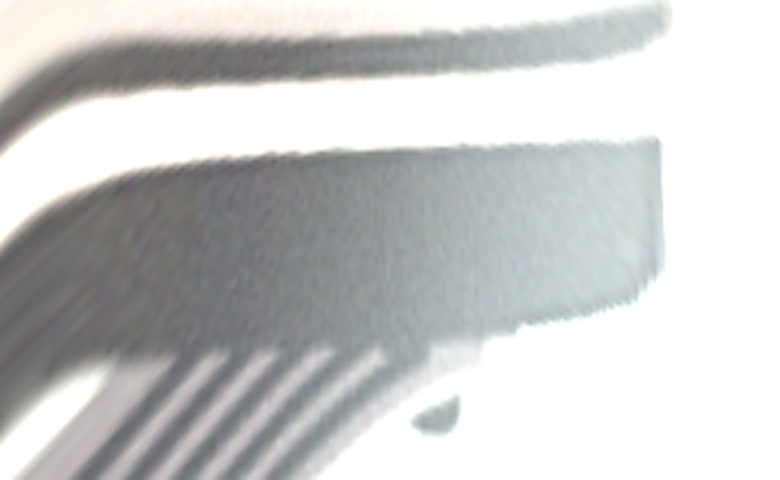

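```bash
python3 - <<'E'
from unw import *
c=np.load("w1c.npy",allow_pickle=True).item()
im=np.load("w1avg.npy")
ang=np.arange(-110,60,0.5)
for rr in (.057,.0585):
    u=unwrap(im,c,(.664,.0755),Rr=rr,zs=np.linspace(.14,.2,121)).mean(2)
    # rows index: z=.2 at 0; band z .162-.174
    b=u[50:78]
    bg=cv2.GaussianBlur(u,(0,0),8)
    d=(u-bg)*12+128
    cv2.imwrite("pics/u2.png",cv2.resize(np.clip(d,0,255).astype(np.uint8)[40:100],(780,300),interpolation=cv2.INTER_CUBIC))
    m=b.mean(0); s=cv2.GaussianBlur(m[None],(0,0),8)[0]
    print([(a,round(x,2)) for a,x in zip(ang[60:320:2],(m-s)[60:320:2]) if abs(x)>.5])
E
```

```text
[(np.float64(27.0), np.float32(-0.58)), (np.float64(28.0), np.float32(-1.49)), (np.float64(29.0), np.float32(-2.13)), (np.float64(30.0), np.float32(-3.64)), (np.float64(31.0), np.float32(-4.88)), (np.float64(32.0), np.float32(-7.75)), (np.float64(33.0), np.float32(-10.94)), (np.float64(34.0), np.float32(-14.55)), (np.float64(35.0), np.float32(-18.66)), (np.float64(36.0), np.float32(-22.05)), (np.float64(37.0), np.float32(-22.4)), (np.float64(38.0), np.float32(-13.43)), (np.float64(39.0), np.float32(-4.69)), (np.float64(40.0), np.float32(4.04)), (np.float64(41.0), np.float32(10.07)), (np.float64(42.0), np.float32(14.15)), (np.float64(43.0), np.float32(17.95)), (np.float64(44.0), np.float32(18.51)), (np.float64(45.0), np.float32(16.12)), (np.float64(46.0), np.float32(12.54)), (np.float64(47.0), np.float32(10.53)), (np.float64(48.0), np.float32(8.64)), (np.float64(49.0), np.float32(6.54))]
[(np.float64(17.0), np.float32(-0.73)), (np.float64(18.0), np.float32(-0.94)), (np.float64(20.0), np.float32(-0.76)), (np.float64(21.0), np.float32(-1.26)), (np.float64(22.0), np.float32(-1.04)), (np.
[... 193 characters left out ...]
.float64(28.0), np.float32(-10.25)), (np.float64(29.0), np.float32(-12.12)), (np.float64(30.0), np.float32(-14.48)), (np.float64(31.0), np.float32(-17.78)), (np.float64(32.0), np.float32(-19.34)), (np.float64(33.0), np.float32(-21.78)), (np.float64(34.0), np.float32(-10.77)), (np.float64(36.0), np.float32(10.79)), (np.float64(37.0), np.float32(17.03)), (np.float64(38.0), np.float32(22.55)), (np.float64(39.0), np.float32(23.29)), (np.float64(40.0), np.float32(18.86)), (np.float64(41.0), np.float32(15.42)), (np.float64(42.0), np.float32(11.36)), (np.float64(43.0), np.float32(7.4)), (np.float64(44.0), np.float32(4.41)), (np.float64(45.0), np.float32(2.38)), (np.float64(46.0), np.float32(1.17))]
```

View pics/u2.png

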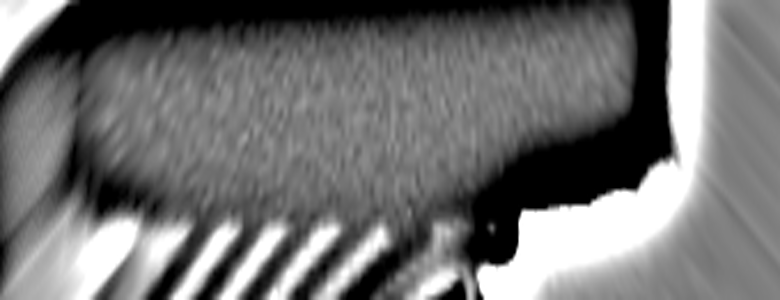

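```bash
python3 - <<'E'
from h import *
c=np.load("w1c.npy",allow_pickle=True).item()
im=cv2.imread("pics/w1.png").astype(int)
for row in (178,184,190,240,250): print(row,im[row,255:275].sum(1)//3,im[row,368:392].sum(1)//3)
print(c["position"])
for az in (10,15,20,25):
  for el in (15,20,25,30):
   for d in (.36,.4):
      p,q=viewpose([.63,.07,.16],np.radians(az),np.radians(el),d,np.pi,-.06)
      k=inverse_kinematics(p,q)
      if k is not None: print(az,el,d,p.round(3),np.round(k,2))
E
```

```text
178 [222 220 225 224 223 222 224 221 222 220 223 222 228 214 141  67  61  60
  65  65] [31 35 26 29 51 69 79 79 80 77 78 78 75 81 81 83 78 78 80 75 75 75 82 76]
184 [222 222 221 223 221 220 220 223 223 222 223 227 186 100  58  60  64  59
  59  62] [35 33 35 26 31 35 67 81 77 78 79 77 77 80 76 78 78 80 82 80 80 80 78 81]
190 [223 222 219 221 222 219 222 222 220 219 223 228 172  76  58  60  63  59
  57  61] [30 29 29 37 27 33 65 80 78 80 80 78 79 80 79 80 81 78 82 78 78 79 81 80]
240 [168 169 170 170 172 174 137  89  80  86  79  82  84  82  82  84  81  86
  82  81] [ 76  71  73  72  68  72  69  73  74  69  71  78 109 130 128 126 125 125
 123 126 127 127 124 129]
250 [167 165 166 170 170 151 105  72  82  82  83  80  80  82  83  81  83  82
  80  80] [ 75  76  73  75  73  71  72  74  71  71  68  70  90 123 133 131 135 137
 137 136 138 139 141 141]
[0.34584892 0.22303374 0.34898049]
10 25 0.36 [0.501 0.048 0.326] [-0.3  -0.27  2.12  0.66  0.6  -2.47]
10 25 0.4 [0.465 0.042 0.343] [-0.39 -0.35  2.12  0.66  0.72 -2.5 ]
10 30 0.36 [0.516 0.051 0.337] [-0.24 -0.22  2.01  0.45  0.69 -2.23]
10 30 0.4 [0.481 0.045 0.357] [-0.3  -0.3   2.01  0.46  0.79 -2.26]
15 30 0.36 [0.518 0.041 0.337] [-0.34 -0.21  2.    0.59  0.78 -2.48]
15 30 0.4 [0.484 0.032 0.357] [-0.43 -0.28  2.    0.6   0.89 -2.52]
20 30 0.36 [0.521 0.031 0.337] [-0.43 -0.18  1.98  0.69  0.88 -2.68]
```

```bash
python3 - <<'E'
from unw import *
p,q=viewpose([.63,.07,.16],np.radians(15),np.radians(30),.36,np.pi,-.06)
r.move_to(p,q)
c,im=snap("wrist","pics/w2.png"); print(t.current_t())
np.save("w2c.npy",c,allow_pickle=True)
for th in ["mount","slot","cup","handle","lug"]:
    print(th,[(np.round(x["at"],3),round(x["score"],2)) for x in models.mark_of(th,"wrist")])
u=unwrap(im,c,(.664,.0755),zs=np.linspace(.14,.2,121),ang=np.radians(np.arange(-70,100,.5)))
cv2.imwrite("pics/u3.png",cv2.resize(np.clip(u*3.5,0,255).astype(np.uint8)[:,:,::-1],(780,480),interpolation=cv2.INTER_CUBIC))
E
```

```text
6.1
mount []
slot [(array([0.624, 0.098, 0.156]), 0.58)]
cup [(array([ 0.616, -0.141, -0.001]), 0.66)]
handle []
lug []
```

View pics/w2.png

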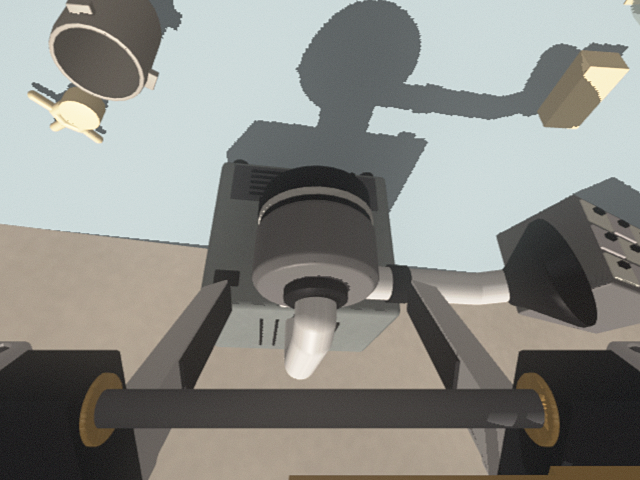

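View pics/u3.png

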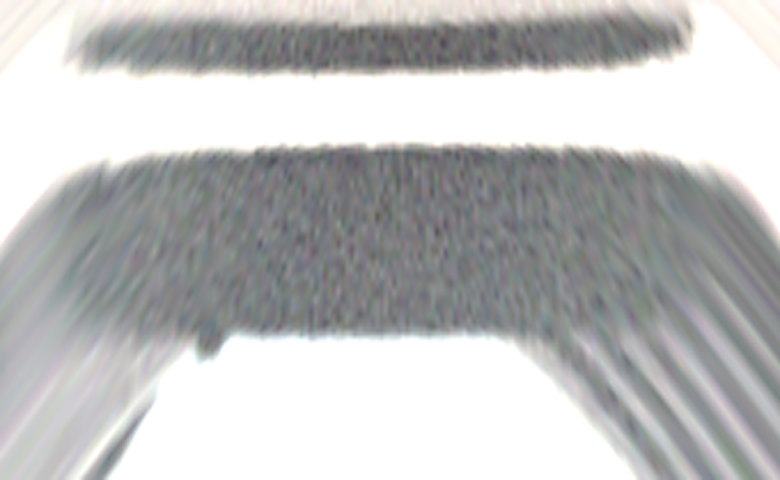

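```bash
python3 - <<'E'
from h import *
c=np.load("w2c.npy",allow_pickle=True).item()
for a in (-25,-10,-40,0):
    A=np.radians(a); print(a,proj(c,[.664-.057*np.cos(A),.0755-.057*np.sin(A),.155]))
im=cv2.imread("pics/w2.png")[155:225,240:400][::-1,::-1]
cv2.imwrite("pics/w2e.png",cv2.resize(np.clip(im*3.,0,255).astype(np.uint8),None,fx=5,fy=5,interpolation=cv2.INTER_CUBIC))
im=cv2.imread("pics/w2.png").astype(int)
for row in (195,200,235,245): print(row,im[row,248:268].sum(1)//3,im[row,366:388].sum(1)//3)
E
```

```text
-25 [[352.74437905 172.63930306]]
-10 [[340.2154656  167.03161341]]
-40 [[361.96093794 179.98888786]]
0 [[330.49117909 164.58070463]]
195 [60 59 59 59 60 56 56 54 53 57 55 50 51 52 45 42 35 39 38 39] [40 40 45 55 58 62 57 58 58 64 71 79 85 83 81 82 84 83 83 80 84 98]
200 [72 70 70 62 69 66 56 62 62 56 59 42 37 42 39 36 37 37 36 45] [34 38 43 46 57 62 59 59 62 62 64 75 81 83 81 83 80 80 80 81 81 93]
235 [78 76 80 78 82 81 78 79 75 69 75 73 68 66 69 68 67 69 66 62] [69 70 69 71 73 68 71 70 71 75 84 83 83 88 81 83 85 85 85 85 84 87]
245 [80 81 78 77 84 78 79 72 74 72 74 71 69 69 68 67 70 67 66 70] [72 71 75 68 71 72 70 72 70 70 80 86 84 81 85 83 84 82 86 85 84 85]
```

View pics/w2e.png

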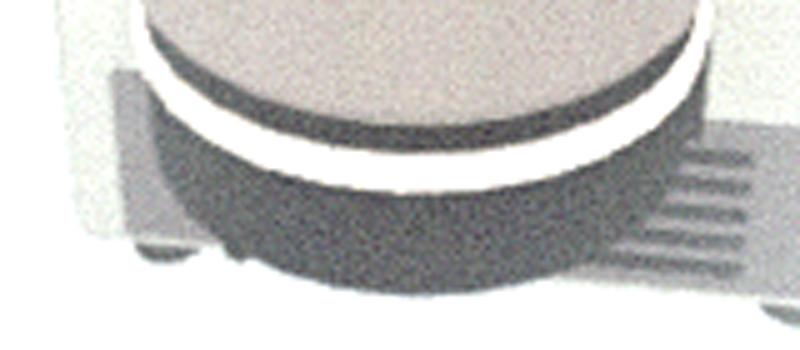

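```bash
python3 - <<'E'
from h import *
from scipy.optimize import least_squares
C=[np.load(f"w{i}c.npy",allow_pickle=True).item() for i in (1,2)]
for i,c in enumerate(C):
  for a in (-15,-20,-25,-30):
    A=np.radians(a); print(i+1,a,[proj(c,[.664-rr*np.cos(A),.0755-rr*np.sin(A),.155]).round(1) for rr in (.057,.06)])
def sil(c,ax,Rr,row):
    # silhouette columns at given row: sample cylinder
    a=np.radians(np.arange(0,360,.25)); out=[]
    Z=np.arange(.15,.27,.0005)
    A,ZZ=np.meshgrid(a,Z); uv=proj(c,np.c_[(ax[0]+Rr*np.cos(A)).ravel(),(ax[1]+Rr*np.sin(A)).ravel(),ZZ.ravel()])
    m=abs(uv[:,1]-row)<.6; return uv[m,0].min(),uv[m,0].max()
obs=[(0,.06,240,261.3,380.),(0,.06,250,260.5,380.4),(1,.06,245,None,375.8),(1,.06,235,None,375.5),(0,.057,184,267.3,373.8),(0,.057,190,267.0,373.8)]
for ax in [(.664,.0735),(.664,.0755),(.664,.078),(.661,.0755)]:
    print(ax)
    for i,Rr,row,l,rr in obs: print("  ",i+1,row,np.round(sil(C[i],ax,Rr,row),1),l,rr)
E
```

```text
1 -15 [array([[308.8, 155.7]]), array([[308.2, 153.9]])]
1 -20 [array([[314.1, 155.3]]), array([[313.8, 153.4]])]
1 -25 [array([[319.4, 155.1]]), array([[319.4, 153.3]])]
1 -30 [array([[324.7, 155.3]]), array([[325.1, 153.5]])]
2 -15 [array([[344.7, 168.7]]), array([[346.5, 166.8]])]
2 -20 [array([[348.9, 170.5]]), array([[350.9, 168.8]])]
2 -25 [array([[352.7, 172.6]]), array([[354.9, 171. ]])]
2 -30 [array([[356.2, 174.9]]), array([[358.6, 173.5]])]
(0.664, 0.0735)
   1 240 [257.9 376.9] 261.3 380.0
   1 250 [257.3 377.5] 260.5 380.4
   2 245 [251.4 374.4] None 375.8
   2 235 [252.4 373.5] None 375.5
   1 184 [264.3 370.9] 267.3 373.8
   1 190 [263.9 371.2] 267.0 373.8
(0.664, 0.0755)
   1 240 [259.6 378.9] 261.3 380.0
   1 250 [259.  379.5] 260.5 380.4
   2 245 [253.5 376.3] None 375.8
   2 235 [254.5 375.4] None 375.5
   1 184 [265.9 372.7] 267.3 373.8
   1 190 [265.5 373. ] 267.0 373.8
(0.664, 0.078)
   1 240 [261.7 381.4] 261.3 380.0
   1 250 [261.1 382. ] 260.5 380.4
   2 245 [256.2 378.7] None 375.8
   2 235 [257.2 377.8] None 375.5
   1 184 [267.8 375. ] 267.3 373.8
   1 190 [267.5 375.4] 267.0 373.8
(0.661, 0.0755)
   1 240 [257.9 378.1] 261.3 380.0
   1 250 [257.2 378.7] 260.5 380.4
   2 245 [253.7 377.7] None 375.8
   2 235 [254.7 376.8] None 375.5
   1 184 [264.2 371.9] 267.3 373.8
   1 190 [263.9 372.3] 267.0 373.8
```

```bash
cat >> h.py <<'E'
def qyaw(yaw):
    cx=np.array([np.cos(yaw),np.sin(yaw),0]);cy=np.array([-cx[1],cx[0],0])
    return quat(R.from_matrix(np.c_[cy,cx,[0,0,-1]]))
def tcp_for(axis_xy,yaw,zu,d=0.12,hz=0.039):
    # TCP when grasp point (6mm ahead) is on the handle; zu=underside height
    return np.array([axis_xy[0]-d*np.cos(yaw),axis_xy[1]-d*np.sin(yaw),zu+hz+0.006])
E
python3 - <<'E'
from h import *
AX=(.665,.076)
for yaw in (-.62,-.48,-.36,0,.3,.57,.65):
  for zu in (.03,.094): print(yaw,zu,(lambda k: None if k is None else np.round(k,2))(inverse_kinematics(tcp_for(AX,yaw,zu),qyaw(yaw))))
p=np.array([.488,-.165,.18]);k=inverse_kinematics(p,qyaw(.16));print(np.round(k,2))
r.move_l(np.array(t.current_ee_pos())+[-.08,-.03,.03],vel=.2)
r.move_to(p,qyaw(.16))
c,im=snap("wrist","pics/w3.png"); np.save("w3c.npy",c,allow_pickle=True); print(t.current_t(),c["position"])
for th in ["cup","handle","lug"]:
    print(th,[(np.round(x["at"],4),round(x["score"],2)) for x in models.mark_of(th,"wrist")])
E
```

```text
-0.62 0.03 [ 0.13  0.42  1.71 -0.    1.02 -0.82]
-0.62 0.094 [ 0.13  0.36  1.62 -0.    1.16 -0.82]
-0.48 0.03 [ 0.11  0.4   1.73 -0.    1.01 -0.98]
-0.48 0.094 [ 0.11  0.34  1.65 -0.    1.15 -0.98]
-0.36 0.03 [ 0.09  0.39  1.75 -0.    1.   -1.12]
-0.36 0.094 [ 0.09  0.33  1.67 -0.    1.15 -1.12]
0 0.03 [ 0.01  0.37  1.79 -0.    0.98 -1.56]
0 0.094 [ 0.01  0.31  1.7  -0.    1.13 -1.56]
0.3 0.03 [-0.05  0.37  1.78 -0.    0.99 -1.92]
0.3 0.094 [-0.05  0.31  1.7  -0.    1.14 -1.92]
0.57 0.03 [-0.1   0.39  1.76 -0.    1.   -2.24]
0.57 0.094 [-0.1   0.33  1.67 -0.    1.14 -2.24]
0.65 0.03 [-0.12  0.4   1.74 -0.    1.   -2.34]
0.65 0.094 [-0.12  0.33  1.66 -0.    1.15 -2.34]
[-0.46  0.22  1.71 -0.    1.21 -2.19]
8.025 [ 0.40636138 -0.17818306  0.33465806]
cup [(array([ 6.121e-01, -1.412e-01, -4.000e-04]), 0.84), (array([ 3.366e-01, -2.431e-01, -3.000e-04]), 0.67)]
handle [(array([ 0.4897, -0.1639,  0.0381]), 0.71)]
lug [(array([ 7.445e-01, -2.176e-01,  2.000e-04]), 0.74), (array([ 0.5653, -0.1487,  0.0651]), 0.57)]
```

View pics/w3.png

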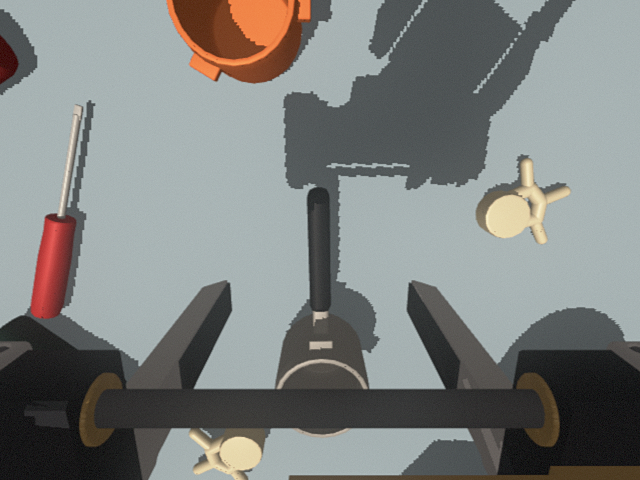

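```bash
python3 - <<'E'
from h import *
c=np.load("w3c.npy",allow_pickle=True).item()
a=pix2z(c,317.5,187.5,.045);b=pix2z(c,320,312,.053);print(a,b,np.linalg.norm((b-a)[:2]),np.arctan2(*(b-a)[1::-1]))
im=cv2.imread("pics/w3.png");g=im[370:440,260:390]
# rim visible bits above/below the bar
cv2.imwrite("pics/w3z.png",cv2.resize(im[170:445,240:400],None,fx=3,fy=2.1,interpolation=cv2.INTER_CUBIC))
for ax,yaw in [((.6105,-.1435),.16),((.6105,-.1435),.18)]:
    th=np.radians([0,45,90,135,180,225,270,315])
    print(proj(c,np.c_[ax[0]+.0385*np.cos(th),ax[1]+.0385*np.sin(th),th*0+.085]).round(1).tolist())
    e=np.array([np.cos(yaw),np.sin(yaw)])
    print([proj(c,np.r_[np.array(ax)-d*e,z]).round(1).tolist() for d,z in ((.165,.045),(.06,.053),(.0475,.074))])
E
```

```text
[ 0.44590347 -0.17297395  0.045     ] [ 0.54861164 -0.15426758  0.053     ] 0.10439777634556732 0.1801565863486613
[[313.6, 438.0], [347.8, 431.4], [367.4, 406.5], [360.2, 376.5], [328.9, 359.6], [292.5, 367.1], [274.0, 393.8], [283.3, 422.9]]
[[[321.1, 190.3]], [[320.9, 315.0]], [[321.0, 341.3]]]
[[313.6, 438.0], [347.8, 431.4], [367.4, 406.5], [360.2, 376.5], [328.9, 359.6], [292.5, 367.1], [274.0, 393.8], [283.3, 422.9]]
[[[317.0, 190.3]], [[319.5, 315.0]], [[319.8, 341.3]]]
```

View pics/w3z.png

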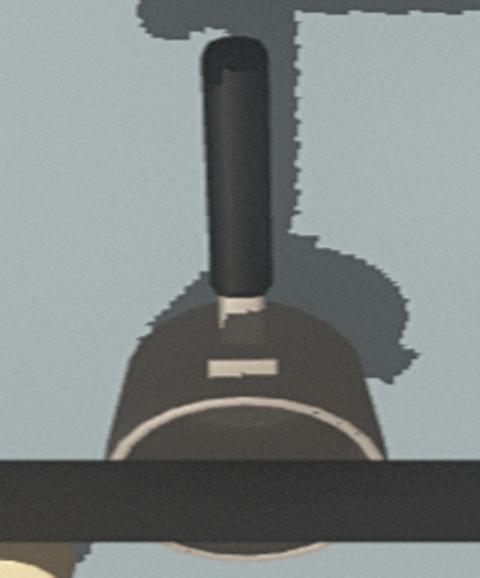

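```bash
python3 - <<'E'
from h import *
ax=(.6095,-.1425);yaw=.178
r.move_l(tcp_for(ax,yaw,.06),qyaw(yaw),vel=.2)
print(r.move_l(tcp_for(ax,yaw,.0),qyaw(yaw),vel=.12,guard=6))
gripper_to(0.0,55); print(t.current_opening(),t.current_t(),np.round(t.current_wrist_force(),2))
r.move_l(tcp_for(ax,yaw,.05),vel=.12)
r.hold(.2)
print(t.current_opening(),np.round(t.current_wrist_force(),2),np.round(t.current_torque(),3),np.round(t.current_ee_pos(),4))
c,im=snap("wrist","pics/w4.png"); np.save("w4c.npy",c,allow_pickle=True)
for th in ["cup","handle","lug"]:
    print(th,[(np.round(x["at"],4),round(x["score"],2)) for x in models.mark_of(th,"wrist")])
print(t.current_t())
cv2.imwrite("pics/w4z.png",cv2.resize(im[220:480,180:460,::-1],None,fx=2.2,fy=2.2,interpolation=cv2.INTER_CUBIC))
E
```

```text
False
0.017741763453334447 10.5 [-0.32  0.72 -0.05]
0.01748434214802075 [ 1.19  0.43 -1.45] [-0.008  0.118  0.017] [ 0.4907 -0.1634  0.094 ]
cup [(array([ 0.6116, -0.1425,  0.0473]), 0.65)]
handle [(array([ 0.4919, -0.1634,  0.0867]), 0.57)]
lug []
11.4667
```

View pics/w4.png

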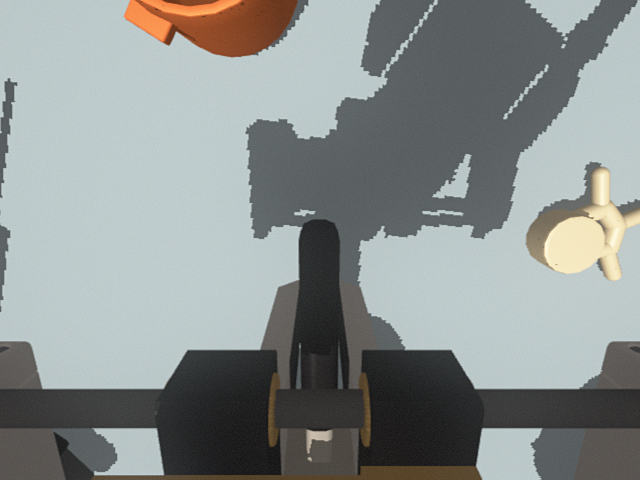

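```bash
python3 - <<'E'
from h import *
c=np.load("w4c.npy",allow_pickle=True).item()
e=np.array([np.cos(.178),np.sin(.178)])
for z in (.09,.095,.1):
    a=pix2z(c,320,220,z); print(z,(a[:2]-[.4907,-.1634])@e)
# same for w3 with z of end
# transit above: go up and back, then to below the collar
im=cv2.imread("pics/w4.png").astype(int); print(im[205:240,320].sum(1)//3)
d=0.12
AX=(.665,.076);y=-.36
print(tcp_for(AX,y,.045), tcp_for(AX,y,.03))
c=vision.get_calibration("scene")
cs,im=snap("scene","pics/s2.png")
cv2.imwrite("pics/s2z.png",cv2.resize(im[180:300,220:380,::-1],None,fx=4,fy=4,interpolation=cv2.INTER_CUBIC))
E
```

```text
0.09 -0.04663665902366068
0.095 -0.04776895199326215
0.1 -0.04890124496286361
[95 95 96 96 96 98 97 94 99 95 96 96 98 96 64 36 41 40 39 42 41 41 41 39
 42 39 45 45 38 44 44 40 39 44 42]
[0.55269238 0.11827291 0.09      ] [0.55269238 0.11827291 0.075     ]
```

View pics/s2z.png

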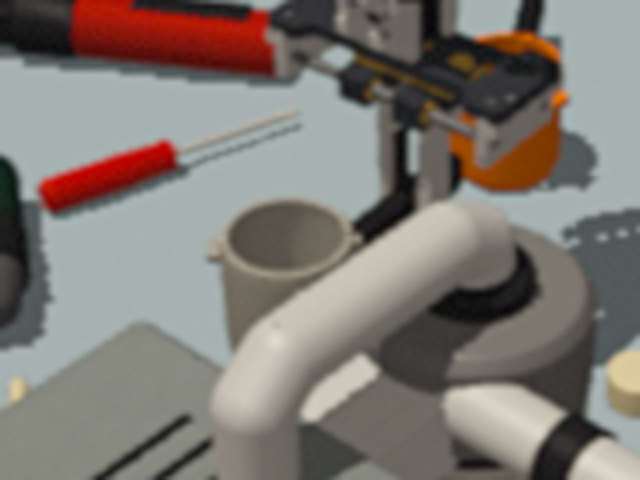

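```bash
cat >> h.py <<'E'
AX=np.array([.665,.076]); D=.119
def st(s=""): print(s,round(t.current_t(),2),"F",np.round(t.current_wrist_force(),2),"M",np.round(t.current_torque(),3),"p",np.round(t.current_ee_pos(),4),"yaw",round(yaw_now(),3))
def yaw_now():
    y=rot(t.current_tool_rot()).apply([0,1,0]); return float(np.arctan2(y[1],y[0]))
def cupmove(yaw,zu,vel=.03,guard=None,ax=AX):
    h=r.move_l(tcp_for(ax,yaw,zu,D),qyaw(yaw),vel=vel,guard=guard); st(f"-> {yaw:.2f} {zu:.4f} hit={h}"); return h
E
python3 - <<'E'
from h import *
cupmove(-.1,.05,.2,ax=AX+[-.04,-.12])
cupmove(-.36,.05,.15)
r.hold(.2); st()
c,im=snap("scene","pics/s3.png")
cv2.imwrite("pics/s3z.png",cv2.resize(im[220:380,260:460,::-1],None,fx=4,fy=3.7,interpolation=cv2.INTER_CUBIC)[:600])
snap("top","pics/t3.png")
E
```

```text
-> -0.10 0.0500 hit=False 12.33 F [-0.88  0.04 -1.66] M [ 0.059  0.113 -0.014] p [ 0.5066 -0.0324  0.095 ] yaw -0.099
-> -0.36 0.0500 hit=False 13.53 F [-0.32  0.07 -2.34] M [0.053 0.145 0.024] p [0.5533 0.1171 0.0949] yaw -0.361
 13.73 F [ 0.77  0.08 -2.25] M [0.013 0.15  0.02 ] p [0.5535 0.1173 0.0951] yaw -0.361
```

View pics/t3.png

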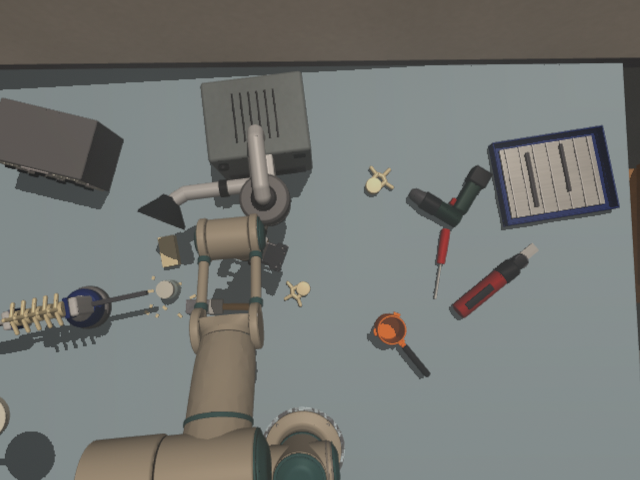

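```bash
python3 - <<'E'
from h import *
if not cupmove(-.36,.074,.06,guard=4):
    cupmove(-.36,.092,.015,guard=3)
E
```

```text
-> -0.36 0.0740 hit=False 14.38 F [-0.21 -0.14 -1.77] M [ 0.014  0.143 -0.065] p [0.5538 0.118  0.1195] yaw -0.36
-> -0.36 0.0920 hit=False 15.73 F [-1.4  -0.36 -2.18] M [ 0.066  0.131 -0.024] p [0.5536 0.1179 0.1369] yaw -0.36
```

View pics/s3z.png

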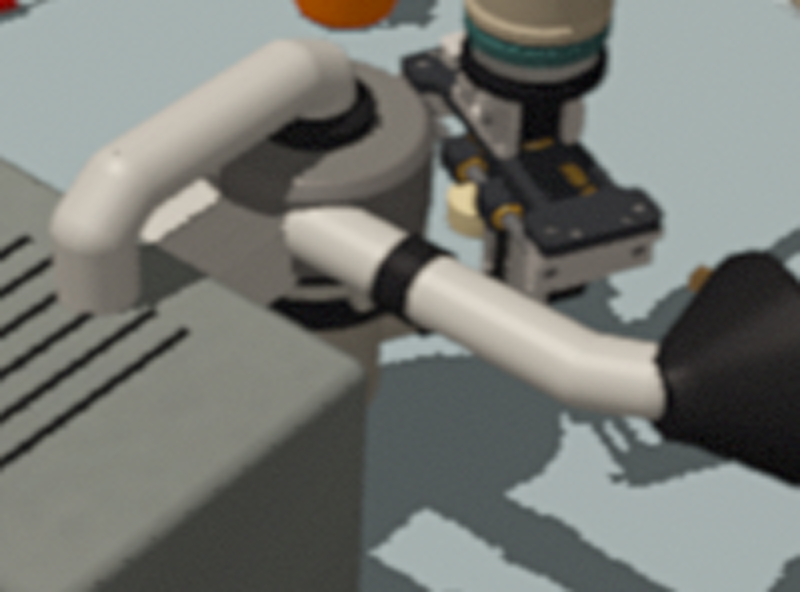

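```bash
python3 - <<'E'
from h import *
for z in (.094,.096,.098,.0995):
    if cupmove(-.36,z,.02,guard=8): break
r.hold(.15); st()
E
```

```text
-> -0.36 0.0940 hit=False 15.98 F [ 0.66  0.84 -5.31] M [0.178 0.364 0.021] p [0.5531 0.1179 0.1384] yaw -0.36
-> -0.36 0.0960 hit=False 16.23 F [ 1.19 -0.09 -5.81] M [0.217 0.472 0.031] p [0.5531 0.1179 0.1406] yaw -0.36
-> -0.36 0.0980 hit=False 16.48 F [ 0.18 -0.35 -7.21] M [ 0.23   0.575 -0.019] p [0.5531 0.1179 0.1428] yaw -0.36
-> -0.36 0.0995 hit=False 16.73 F [ 0.53 -0.13 -8.19] M [0.291 0.692 0.03 ] p [0.5531 0.118  0.1443] yaw -0.36
 16.88 F [-0.78  0.14 -8.16] M [0.33  0.701 0.052] p [0.5531 0.118  0.1443] yaw -0.36
```

```bash
python3 - <<'E'
from h import *
cupmove(-.36,.1007,.02,guard=6); 
for y in (-.26,-.16,-.06,.04,.14,.24,.34):
    if cupmove(y,.1007,.035,guard=4.5): break
E
```

```text
-> -0.36 0.1007 hit=False 17.13 F [-1.07  1.41 -8.62] M [ 0.275  0.804 -0.016] p [0.5531 0.118  0.1455] yaw -0.36
-> -0.26 0.1007 hit=False 17.62 F [-0.58  3.34 -8.34] M [0.643 0.707 0.272] p [0.5501 0.107  0.1458] yaw -0.26
-> -0.16 0.1007 hit=False 18.12 F [ 0.29  2.67 -7.91] M [0.466 0.599 0.165] p [0.5479 0.095  0.1458] yaw -0.161
-> -0.06 0.1007 hit=False 18.61 F [ 0.15  2.75 -8.42] M [0.357 0.563 0.208] p [0.5464 0.0831 0.1457] yaw -0.061
-> 0.04 0.1007 hit=False 19.1 F [-0.46  2.   -8.33] M [0.313 0.714 0.11 ] p [0.5459 0.0712 0.1456] yaw 0.039
-> 0.14 0.1007 hit=False 19.59 F [-0.96  2.03 -8.01] M [0.225 0.716 0.167] p [0.5469 0.0594 0.1456] yaw 0.139
-> 0.24 0.1007 hit=False 20.08 F [-0.3   2.72 -8.4 ] M [0.186 0.769 0.165] p [0.5492 0.0477 0.1456] yaw 0.239
-> 0.34 0.1007 hit=False 20.57 F [-1.3   2.47 -7.83] M [0.119 0.819 0.231] p [0.5527 0.0363 0.1457] yaw 0.339
```

```bash
python3 - <<'E'
from h import *
y=.34
while y<.72:
    y+=.02
    h=cupmove(y,.1007,.02,guard=3)
    F=np.mean([t.current_wrist_force() for _ in range(3)],0); yn=yaw_now()
    ft=F@np.array([-np.sin(yn),np.cos(yn),0]); print("   tang",round(ft,2))
    if h or abs(ft)>4.3: break
E
```

```text
-> 0.36 0.1007 hit=False 20.84 F [-1.58  2.43 -8.73] M [0.124 0.806 0.287] p [0.5534 0.0342 0.1456] yaw 0.36
   tang 2.83
-> 0.38 0.1007 hit=False 21.11 F [-1.4   2.65 -7.81] M [0.199 0.902 0.261] p [0.5544 0.0319 0.1457] yaw 0.38
   tang 2.98
-> 0.40 0.1007 hit=False 21.38 F [-0.6   3.15 -8.24] M [0.138 0.861 0.295] p [0.5554 0.0296 0.1457] yaw 0.399
   tang 3.14
-> 0.42 0.1007 hit=False 21.64 F [-0.65  1.25 -8.08] M [0.103 0.806 0.229] p [0.5564 0.0274 0.1457] yaw 0.42
   tang 1.41
-> 0.44 0.1007 hit=False 21.91 F [-0.65  2.09 -7.62] M [0.042 0.808 0.196] p [0.5574 0.0252 0.1457] yaw 0.439
   tang 2.17
-> 0.46 0.1007 hit=False 22.18 F [-1.28  2.6  -7.41] M [0.089 0.872 0.206] p [0.5584 0.0231 0.1457] yaw 0.46
   tang 2.9
-> 0.48 0.1007 hit=False 22.44 F [-0.88  2.34 -8.17] M [0.059 0.859 0.255] p [0.5595 0.021  0.1457] yaw 0.48
   tang 2.49
-> 0.50 0.1007 hit=False 22.71 F [-1.51  2.01 -7.68] M [0.055 0.86  0.258] p [0.5606 0.0189 0.1457] yaw 0.499
   tang 2.49
-> 0.52 0.1007 hit=False 22.98 F [-2.25  2.68 -7.04] M [0.086 0.933 0.116] p [0.5615 0.0169 0.1457] yaw 0.519
   tang 3.45
-> 0.54 0.1007 hit=True 23.18 F [ 1.86  0.78 -2.14] M [ 0.134 -0.267 -0.425] p [0.5617 0.0162 0.1447] yaw 0.539
   tang -0.28
```

```bash
python3 - <<'E'
from h import *
st(); print(t.current_opening())
c,im=snap("wrist","pics/w5.png"); snap("scene","pics/s5.png"); st()
cv2.imwrite("pics/s5z.png",cv2.resize(cv2.imread("pics/s5.png")[220:380,260:460],None,fx=4,fy=3.7,interpolation=cv2.INTER_CUBIC))
for n in ("wrist",):
  for th in ["cup","handle"]:
    print(th,[(np.round(x["at"],4),round(x["score"],2)) for x in models.mark_of(th,n)])
E
```

```text
23.18 F [ 1.86  0.78 -2.14] M [ 0.134 -0.267 -0.425] p [0.5617 0.0162 0.1447] yaw 0.539
0.017825114096849764
 23.28 F [ 4.14  0.86 -2.19] M [ 0.188 -0.559 -0.474] p [0.5613 0.0164 0.144 ] yaw 0.54
cup [(array([0.6674, 0.0771, 0.0966]), 0.66)]
handle [(array([0.5612, 0.014 , 0.1367]), 0.85)]
```

View pics/w5.png

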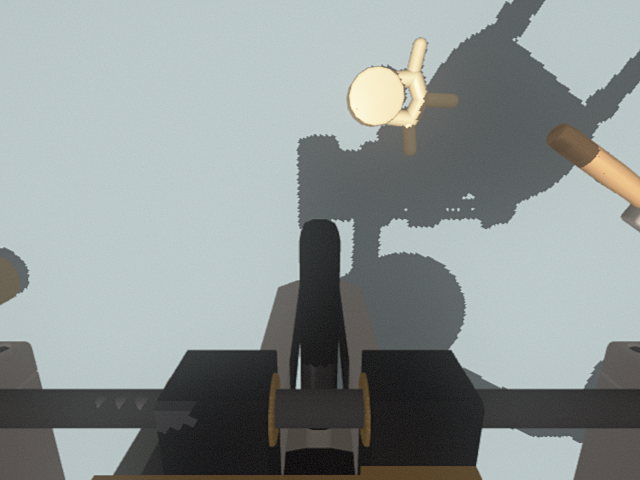

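View pics/s5z.png

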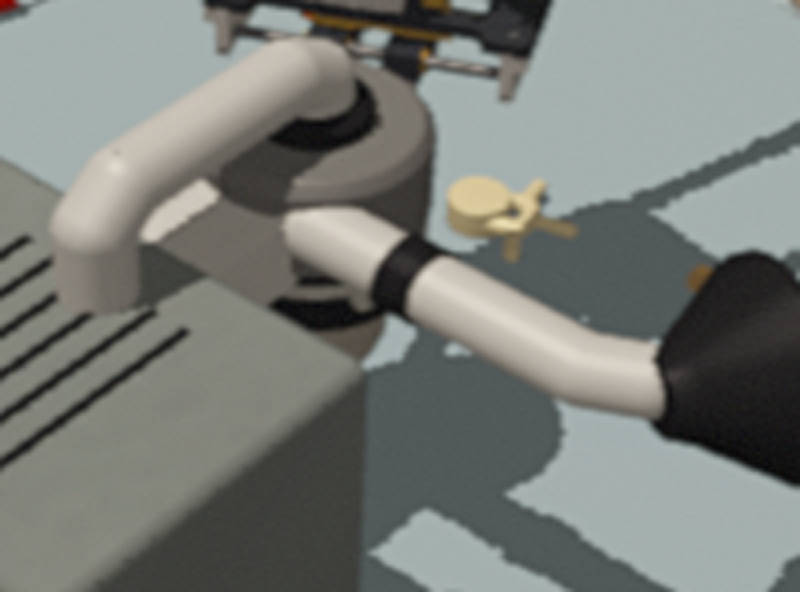

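```bash
python3 - <<'E'
from h import *
for _ in range(3): r.hold(.15); st()
print(np.round(rot(t.current_tool_rot()).as_matrix(),3).tolist(),np.round(t.current_joint_efforts(),2))
E
```

```text
23.53 F [ 5.87  0.68 -1.92] M [ 0.187 -0.753 -0.539] p [0.5611 0.0164 0.1432] yaw 0.54
 23.68 F [ 6.08  1.08 -2.84] M [ 0.242 -0.713 -0.513] p [0.5611 0.0164 0.1431] yaw 0.54
 23.83 F [ 6.61  1.42 -1.89] M [ 0.198 -0.781 -0.507] p [0.5611 0.0164 0.1431] yaw 0.54
[[-0.514, 0.858, -0.006], [0.858, 0.514, 0.004], [0.006, -0.003, -1.0]] [  0.13 -42.37 -19.14  -0.68   1.92  -0.53]
```

```bash
python3 - <<'E'
from h import *
p=np.array(t.current_ee_pos())
h=r.move_l(p+[.001,.0005,-.0005],vel=.01,guard=5); r.hold(.1); st(h)
h=r.move_l(p+[.0015,.0002,-.0012],vel=.01,guard=5); r.hold(.1); st(h)
E
```

```text
True 24.3 F [ 0.28 -0.45 -0.43] M [ 0.    -0.234 -0.411] p [0.5613 0.0164 0.142 ] yaw 0.539
False 24.68 F [-4.43 -2.18  2.06] M [-0.057  0.199 -0.407] p [0.5615 0.0165 0.1417] yaw 0.54
```

```bash
cat >> h.py <<'E'
def tang():
    F=np.mean([t.current_wrist_force() for _ in range(4)],0); yn=yaw_now(); return F@np.array([-np.sin(yn),np.cos(yn),0]), F@np.array([np.cos(yn),np.sin(yn),0]), F[2]
E
python3 - <<'E'
from h import *
A2=np.array([.5613,.0164])+.119*np.array([np.cos(.539),np.sin(.539)]); print(A2)
z0=.1420-.045
cupmove(.539,z0,.01,ax=A2); r.hold(.1); print(np.round(tang(),2))
for y in (.545,.551,.557,.563,.569):
    h=cupmove(y,z0,.01,guard=4,ax=A2); r.hold(.1); f=tang(); print(h,np.round(f,2))
    if h or f[0]>4: break
E
```

```text
[0.66342846 0.07748009]
-> 0.54 0.0970 hit=False 24.96 F [ 0.52 -1.28 -4.2 ] M [-0.249  0.217 -0.415] p [0.5615 0.0164 0.1415] yaw 0.539
[-1.18 -0.01 -4.6 ]
-> 0.55 0.0970 hit=False 25.31 F [ 1.6   1.12 -4.22] M [-0.033  0.244 -0.496] p [0.5616 0.0161 0.1417] yaw 0.545
False [ 0.04  0.66 -5.4 ]
-> 0.55 0.0970 hit=False 25.66 F [ 0.31  3.58 -5.46] M [ 0.33   0.305 -0.618] p [0.5617 0.0158 0.1418] yaw 0.551
False [ 3.32  2.12 -4.8 ]
-> 0.56 0.0970 hit=False 26.01 F [-0.58  4.94 -5.26] M [ 0.618  0.382 -0.762] p [0.5619 0.0155 0.1418] yaw 0.557
False [ 3.75  1.88 -5.12]
-> 0.56 0.0970 hit=False 26.36 F [-1.12  6.61 -5.85] M [ 0.825  0.485 -0.808] p [0.562  0.0154 0.1418] yaw 0.562
False [ 5.53  2.62 -4.66]
```

```bash
python3 - <<'E'
from h import *
A2=np.array([.66343,.07748])
cupmove(.552,.097,.01,ax=A2); r.hold(.1); print(np.round(tang(),2))
for z in (.0962,.0954,.0946,.0938,.093):
    h=cupmove(.552,z,.01,guard=5,ax=A2); r.hold(.1); f=tang(); print(h,np.round(f,2))
    if h or f[2]>1.5: break
E
```

```text
-> 0.55 0.0970 hit=False 26.74 F [-0.25  5.29 -5.32] M [ 0.665  0.462 -0.626] p [0.5618 0.0156 0.1419] yaw 0.552
[ 4.99  1.98 -5.52]
-> 0.55 0.0962 hit=False 27.09 F [-1.47  4.79 -4.17] M [ 0.8    0.514 -0.65 ] p [0.562  0.0156 0.1416] yaw 0.552
False [ 5.94  1.34 -3.43]
-> 0.55 0.0954 hit=False 27.44 F [-2.23  5.22 -2.04] M [ 0.902  0.442 -0.54 ] p [0.562  0.0156 0.1411] yaw 0.552
False [ 4.63  1.12 -1.24]
-> 0.55 0.0946 hit=False 27.79 F [-2.1   5.22 -0.33] M [ 1.008  0.429 -0.652] p [0.5621 0.0156 0.1407] yaw 0.552
False [4.43 1.06 0.66]
-> 0.55 0.0938 hit=False 28.14 F [-3.32  3.54  1.45] M [ 1.     0.342 -0.533] p [0.5622 0.0156 0.1402] yaw 0.552
False [ 6.22 -0.62  2.01]
```

```bash
python3 - <<'E'
from h import *
A2=np.array([.66343,.07748])
for y in (.54,.528,.516,.504,.492,.48,.468,.456):
    h=cupmove(y,.0944,.015,guard=5,ax=A2); f=tang(); print(h,np.round(f,2))
    if h or f[0]<-4.5: break
E
```

```text
-> 0.54 0.0944 hit=False 28.49 F [-1.68  3.62  0.45] M [ 0.662  0.166 -0.265] p [0.562  0.016  0.1403] yaw 0.541
False [3.97 0.42 0.45]
-> 0.53 0.0944 hit=False 28.74 F [-0.84 -1.19  0.74] M [ 0.384 -0.132 -0.034] p [0.5616 0.0167 0.14  ] yaw 0.529
False [-0.6  -1.33  0.74]
-> 0.52 0.0944 hit=False 28.99 F [ 0.18 -2.87  1.72] M [ 0.215 -0.339 -0.066] p [0.5608 0.0182 0.1398] yaw 0.516
False [-2.59 -1.26  1.72]
-> 0.50 0.0944 hit=False 29.24 F [ 1.07 -2.33  2.25] M [ 0.127 -0.557 -0.237] p [0.5599 0.0198 0.1397] yaw 0.504
False [-2.56 -0.19  2.25]
-> 0.49 0.0944 hit=False 29.49 F [ 1.81 -2.19  2.75] M [ 0.134 -0.664 -0.258] p [0.559  0.0213 0.1396] yaw 0.492
False [-2.78  0.57  2.75]
-> 0.48 0.0944 hit=False 29.74 F [ 1.9  -2.6   3.15] M [ 0.184 -0.818 -0.208] p [0.5582 0.0227 0.1396] yaw 0.48
False [-3.18  0.49  3.15]
-> 0.47 0.0944 hit=False 29.99 F [ 2.67 -1.73  3.31] M [ 0.129 -0.886 -0.106] p [0.5576 0.0238 0.1396] yaw 0.468
False [-2.75  1.6   3.31]
-> 0.46 0.0944 hit=False 30.24 F [ 2.65 -3.73  2.61] M [-0.064 -1.011 -0.041] p [0.5571 0.0248 0.1396] yaw 0.456
False [-4.52  0.74  2.61]
```

```bash
python3 - <<'E'
from h import *
A2=np.array([.66343,.07748])
for y in (.448,.44,.432):
    h=cupmove(y,.0944,.015,guard=5,ax=A2); f=tang(); print(h,np.round(f,2))
    if h or f[0]<-6: break
E
```

```text
-> 0.45 0.0944 hit=False 30.49 F [ 4.35 -4.45  2.64] M [-0.153 -1.024  0.084] p [0.5569 0.0253 0.1396] yaw 0.449
False [-5.9   1.99  2.64]
-> 0.44 0.0944 hit=False 30.74 F [ 3.5  -5.72  3.08] M [-0.309 -1.077  0.23 ] p [0.5566 0.0257 0.1396] yaw 0.441
False [-6.67  0.72  3.08]
```

```bash
python3 - <<'E'
from h import *
A2=np.array([.66343,.07748])
for y in (.48,.51,.525,.535,.541,.547,.553):
    h=cupmove(y,.0946,.02,guard=6,ax=A2); r.hold(.05); f=tang(); print(h,np.round(f,2))
    if f[0]>3.7: break
E
```

```text
-> 0.48 0.0946 hit=False 31.13 F [2.73 0.5  2.19] M [ 0.356 -1.    -0.288] p [0.5578 0.023  0.1396] yaw 0.479
False [-1.68  1.53  3.27]
-> 0.51 0.0946 hit=False 31.51 F [1.41 1.09 2.59] M [ 0.524 -0.89  -0.146] p [0.5593 0.0199 0.1396] yaw 0.51
False [1.13 1.53 3.82]
-> 0.53 0.0946 hit=False 31.81 F [1.2  2.52 3.14] M [ 0.913 -0.944 -0.182] p [0.5605 0.0184 0.1395] yaw 0.525
False [1.5  3.14 3.8 ]
-> 0.54 0.0946 hit=False 32.11 F [2.37 4.11 3.03] M [ 1.176 -0.886 -0.326] p [0.561  0.0176 0.1396] yaw 0.535
False [3.28 3.47 2.49]
-> 0.54 0.0946 hit=False 32.41 F [2.1  5.57 3.23] M [ 1.169 -0.885 -0.413] p [0.5613 0.0171 0.1395] yaw 0.54
False [4.31 4.53 3.52]
```

```bash
python3 - <<'E'
from h import *
A2=np.array([.66343,.07748])+.0008*np.array([np.cos(.54),np.sin(.54)])
for y,z in ((.541,.0955),(.545,.0955),(.549,.0955),(.554,.0955)):
    h=cupmove(y,z,.01,guard=6,ax=A2); r.hold(.1); f=tang(); print(h,np.round(f,2))
    if f[0]>4: break
snap("wrist","pics/w6.png")
for th in ["cup","handle"]:
    print(th,[(np.round(x["at"],4),round(x["score"],2)) for x in models.mark_of(th,"wrist")])
E
```

```text
-> 0.54 0.0955 hit=False 32.73 F [0.53 5.46 0.6 ] M [ 1.037 -0.561 -0.47 ] p [0.5613 0.0171 0.14  ] yaw 0.541
False [4.52 1.78 1.33]
cup [(array([0.6675, 0.082 , 0.0919]), 0.57)]
handle [(array([0.5608, 0.0154, 0.1342]), 0.88)]
```

```bash
python3 - <<'E'
from h import *
A2=np.array([.66343,.07748])+.001*np.array([np.cos(.54),np.sin(.54)])
cupmove(.534,.0958,.01,ax=A2); r.hold(.1); print(np.round(tang(),2))
gripper_to(.05); st(); print(t.current_opening())
r.hold(.2); st()
p=np.array(t.current_ee_pos())
print(r.move_l(p+[0,0,.06],vel=.12,guard=5)); st()
e=np.array([np.cos(.534),np.sin(.534),0])
r.move_l(p+[0,0,.07]-.10*e,vel=.2)
r.hold(.2)
c,im=snap("wrist","pics/w7.png")
for th in ["cup","handle","lug"]:
    print(th,[(np.round(x["at"],4),round(x["score"],2)) for x in models.mark_of(th,"wrist")])
snap("scene","pics/s7.png");snap("top","pics/t7.png");st()
E
```

```text
-> 0.53 0.0958 hit=False 33.23 F [0.13 2.58 0.46] M [ 0.793 -0.387 -0.214] p [0.5612 0.0172 0.1404] yaw 0.535
[ 2.52  1.37 -0.71]
 34.01 F [-0.02  0.   -0.37] M [0.062 0.107 0.006] p [0.5619 0.0173 0.1408] yaw 0.534
0.049698466928141075
 34.21 F [-0.97  1.32 -0.11] M [0.043 0.024 0.033] p [0.5619 0.0174 0.1408] yaw 0.534
False
 34.86 F [-0.5   0.51 -0.75] M [ 0.083  0.007 -0.065] p [0.5614 0.0175 0.2004] yaw 0.534
cup [(array([0.6683, 0.0806, 0.0944]), 0.66)]
handle [(array([0.5603, 0.0166, 0.1312]), 0.58)]
lug []
 36.01 F [-0.33  0.24 -0.61] M [ 0.015  0.048 -0.074] p [ 0.476  -0.0333  0.2107] yaw 0.534
```

View pics/w7.png

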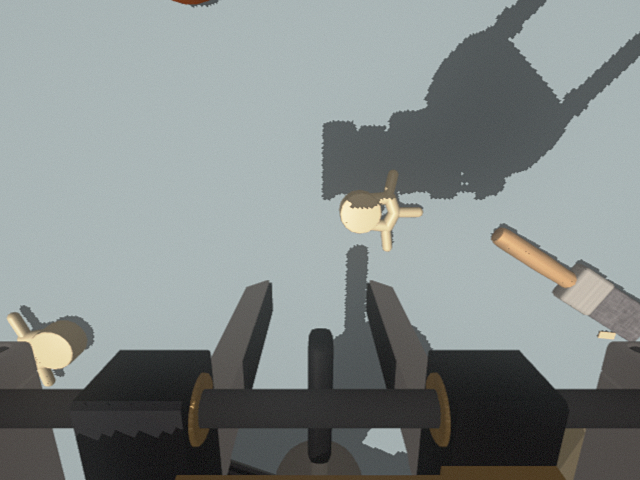

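View pics/s7.png

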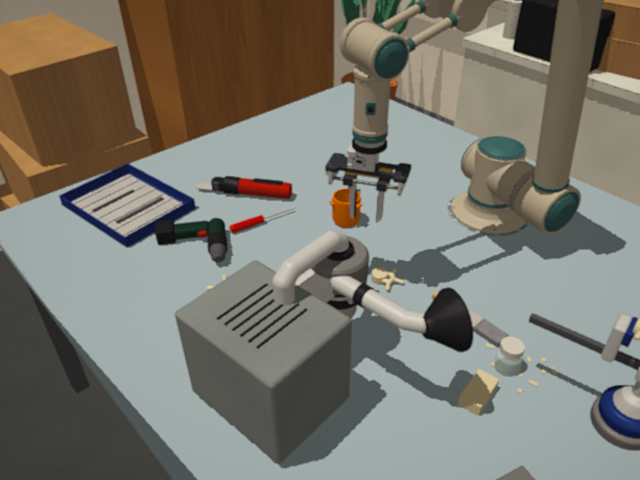

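View pics/t7.png

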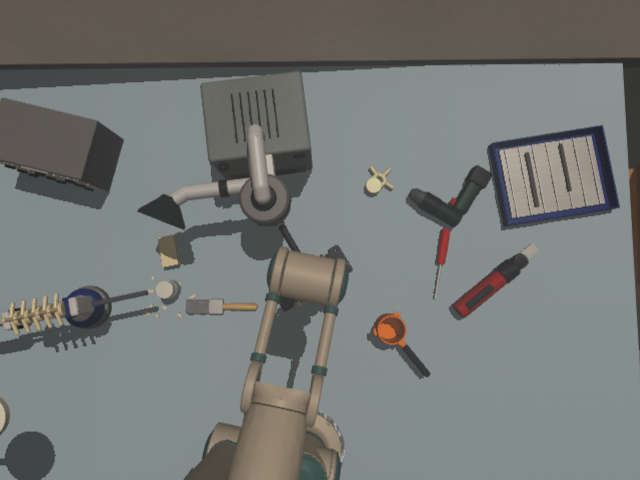

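```bash
python3 - <<'E'
from h import *
p=np.array(t.current_ee_pos())
r.move_l([.44,.0,.30],vel=.25)
P,q=viewpose([.62,.07,.13],np.radians(-25),np.radians(20),.38,np.pi,-.07)
r.move_to(P,q)
c,im=snap("wrist","pics/w8.png"); np.save("w8c.npy",c,allow_pickle=True)
for th in ["cup","handle","lug"]:
    print(th,[(np.round(x["at"],4),round(x["score"],2)) for x in models.mark_of(th,"wrist")])
cv2.imwrite("pics/w8z.png",cv2.resize(np.clip(im[70:270,180:440,::-1][::-1,::-1]*2.0,0,255).astype(np.uint8),None,fx=3,fy=3,interpolation=cv2.INTER_CUBIC)); st()
E
```

```text
cup [(array([0.6682, 0.0776, 0.0931]), 0.8)]
handle [(array([0.5628, 0.0169, 0.1295]), 0.77)]
lug [(array([0.6227, 0.0545, 0.1597]), 0.91)]
 38.86 F [0.3  1.11 0.41] M [ 0.17   0.399 -0.019] p [0.4763 0.1379 0.3009] yaw -0.436
```

View pics/w8z.png

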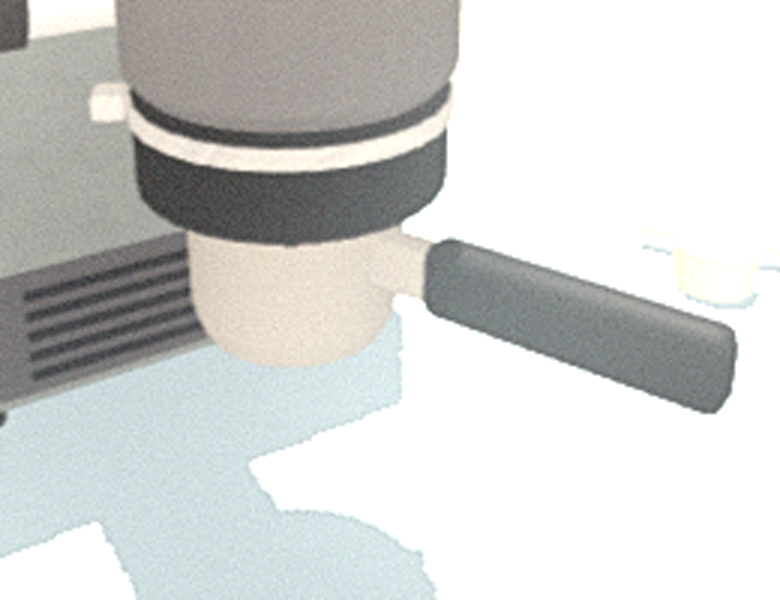

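```bash
python3 - <<'E'
from h import *
c=np.load("w8c.npy",allow_pickle=True).item()
ax=np.array([.6655,.0765])
for a in (-15,-20,-25,-30):
    A=np.radians(a); print(a,proj(c,[ax[0]-.059*np.cos(A),ax[1]-.059*np.sin(A),.155]).round(1))
Z=lambda P:[(439-u)*3 for u in P[:,:1].T[0]]
def zoom(P): uv=proj(c,P); return np.c_[(439-uv[:,0])*3+1,(269-uv[:,1])*3+1].round(0).tolist()
for yaw in (.48,.52,.55):
    e=np.array([np.cos(yaw),np.sin(yaw)])
    print(yaw,"handle top in/out, bottom in/out",zoom(np.array([np.r_[ax-d*e,z] for d,z in ((.06,.147),(.165,.147),(.06,.119),(.165,.119))])))
    
th=np.radians(np.arange(0,360,10)); U=np.array(zoom(np.c_[ax[0]+.04*np.cos(th),ax[1]+.04*np.sin(th),th*0+.094])); print("bottom",U.min(0),U.max(0))
E
```

```text
-15 [[334.9 186.2]]
-20 [[340.2 185.8]]
-25 [[345.6 185.7]]
-30 [[351.  185.9]]
0.48 handle top in/out, bottom in/out [[426.0, 240.0], [729.0, 347.0], [424.0, 311.0], [718.0, 428.0]]
0.52 handle top in/out, bottom in/out [[430.0, 237.0], [737.0, 336.0], [428.0, 308.0], [725.0, 417.0]]
0.55 handle top in/out, bottom in/out [[432.0, 235.0], [742.0, 329.0], [430.0, 306.0], [730.0, 408.0]]
bottom [191. 265.] [398. 377.]
```

```bash
python3 - <<'E'
from h import *
a=cv2.imread("pics/a_top.png").astype(int);b=cv2.imread("pics/t7.png").astype(int)
d=(abs(a-b).max(2)>60).astype(np.uint8); n,l,s,ce=cv2.connectedComponentsWithStats(d); print([x.tolist() for x in s[1:] if x[4]>15])
r.sign_off(); print(t.current_t())
E
```

```text
[[340, 216, 25, 22, 318], [331, 227, 35, 66, 670], [285, 229, 15, 24, 140], [265, 247, 86, 141, 3271], [297, 283, 12, 12, 109], [251, 352, 15, 29, 139], [310, 365, 17, 28, 128], [0, 382, 159, 98, 6205], [250, 389, 26, 19, 63], [299, 401, 10, 9, 26], [184, 409, 66, 71, 1470], [299, 412, 8, 10, 24], [265, 427, 39, 53, 803], [307, 428, 29, 22, 149], [335, 452, 5, 28, 71], [0, 457, 24, 21, 215], [42, 474, 24, 6, 85]]
the job is handed in; nothing more can be done
the job is handed in; nothing more can be done
```

The grey cup is hanging in the collar by itself, and the job was handed in at about 39 s. I gripped it by the handle, went up through the slots on the first try and pushed about 6–7 mm into the seal. I then turned it anticlockwise to the stops, let it down and opened the gripper.

**Lock:**
- With the cup let down, it is stopped at a tool yaw of about 0.54 rad. Turning it back clockwise, it is stopped again at about 0.46 rad. That play fits lugs sitting in the notches behind the humps.
- I then turned it back to the stops (about 4.5 N at the handle) before letting go.
- At the stops, one reading disagreed slightly. The rib on the collar implies a stop at about 0.556 rad, while the cup hangs at about 0.52–0.535 rad. That is still inside the 0.06 rad notch zone.

**Pushing against the stops:** while feeling the stops and testing the lock, the sideways force at the handle reached 6–7 N a few times, more than the 3–5 N advised. The wrist readings stayed below about 10 N throughout.

**Level:** in the last pictures the underside reads about 93–94 mm above the bench, as expected. The handle reads about 2–3 mm low, which matches the offset seen while I held it. I had no independent tilt measurement.

**Bystanders:** comparing top pictures from before and after shows changes only where the cup stood, around the arm and its shadow, and at one small spot on a vertebra beside the arm. In the picture itself that vertebra looks unmoved; I put the spot down to shadow.

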